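# Set two coasters overhanging the serving stand

## Task

Push the square coaster and the round coaster across the low wooden serving stand until each one overhangs the stand's far edge (the long edge away from the robot) by 3 cm, so that guests can take them by the lip; the square one should finish with its side parallel to that edge. Only slide them flat with the fingertips, without lifting or tipping them, and leave the cup and everything else on the counter where it stands.

Things in the scene. Friction and masses are not known exactly. Their poses are not given: they have to be found in the camera images.
- stand: Low wooden serving stand, fixed to the counter: a board 240 mm (x) by 440 mm (y), 18 mm thick, on two cheeks, top face flat and 60 mm above the counter. Origin on the counter under the board's centre; its x axis points away from the robot (stand turned by up to 0.2 rad either way), so the far edge is the line x = +120 mm of this frame, running along y.
- square_coaster: Square coaster of white glazed ceramic, 100 x 100 mm, 10 mm thick, about 200 g, lying loose and flat on the stand, left or right of the cup. Origin at the centre of its underside; x and y are parallel to its sides, z up. At the start its x axis is within 0.3 rad of the stand's x axis. Slides freely with ordinary friction.
- round_coaster: Round coaster of white glazed ceramic, 100 mm in diameter, 10 mm thick, about 160 g, lying loose and flat on the stand on the other side of the cup. Origin at the centre of its underside, z up.
- cup: Small white ceramic cup without a handle, 64 mm across, 55 mm tall, standing on the stand between the two coasters, to be left alone. Origin at the centre of its underside.
- bowl: Orange plastic bowl, 150 mm across, 60 mm tall, on the counter to the left of the stand, to be left alone. Origin at the centre of its underside.
- teapot: White ceramic teapot, closed, about 145 mm across the belly and 130 mm tall, spout along its +y and handle along its -y, on the counter at the left, to be left alone. Origin at the centre of its underside.
- griddle: Square steel griddle 260 x 260 mm, 35 mm tall, on the counter to the right of the stand, to be left alone. Origin on the counter under its centre.
- tongs_a: Steel kitchen tongs, 250 mm long, 22 mm high, lying on the counter beyond the stand's far edge, to be left alone. Origin at counter level, mid-length; x runs along the tongs to the tips.
- tongs_b: The same steel tongs again, lying on the counter at the right, on the robot's side of the griddle, to be left alone. Origin at counter level, mid-length.
- jar: Closed glass jar, 72 mm across, 95 mm tall, on the counter at the far left, to be left alone. Origin at the centre of its underside.
There are look-alikes about, which are no part of the job. Leave any green or red look-alike of the square_coaster alone.

How it is judged (in metres and radians):
At the end, for the whole second after the job is handed in: Both coasters lie flat and still on the stand, each wholly within the board's ends, each overhanging the far edge by 30 mm within 8 mm (centre 20 mm inside the edge); the square coaster's sides are parallel to the edge within 0.12 rad (x of square_coaster in the frame of stand between 0.092 and 0.108 m and y of square_coaster in the frame of stand between -0.17 and 0.17 m and height (world z) of square_coaster between 0.056 and 0.064 m and angle between each of square_coaster, round_coaster's own z axis and vertical below 0.06 rad and linear speed of each of square_coaster, round_coaster below 0.01 m/s and x of round_coaster in the frame of stand between 0.092 and 0.108 m and y of round_coaster in the frame of stand between -0.17 and 0.17 m and height (world z) of round_coaster between 0.056 and 0.064 m and angle between the x axis of square_coaster and the x axis of stand, either way round below 0.12 rad); the robot touches nothing.
It fails at once if the square coaster is lifted, tipped up or dropped off the stand (height (world z) of square_coaster above 0.068 m or height (world z) of square_coaster below 0.05 m or angle between square_coaster's own z axis and vertical above 0.2 rad).
It fails at once if the round coaster is lifted, tipped up or dropped off the stand (height (world z) of round_coaster above 0.068 m or height (world z) of round_coaster below 0.05 m or angle between round_coaster's own z axis and vertical above 0.2 rad).
It fails at once if the cup on the stand is moved by more than 20 mm (distance of cup from where it was at the start of the episode above 0.02 m).
It fails at once if the bowl, teapot, griddle, jar or either pair of tongs is moved by more than 20 mm (distance of any of bowl, teapot, griddle, tongs_a, tongs_b, jar from where it was at the start of the episode above 0.02 m).
It also fails if it takes over 64 s, if anything falls off the work surface, if the arm or the gripper's body presses on something with over 40 N, if the wrist force passes 120 N, or if a joint passes its speed limit or range.

## Robot

A 6-joint arm with a two-finger parallel gripper is mounted at the origin on the work surface. World frame = base frame: x ahead of the robot, y to its left, z up, the work surface at z = 0. Lengths are in mm, angles in degrees, forces in N, time in s.
With the tool pointing down it reaches from about 300 to 850 mm from the base axis. Payload 4.2 kg.
Tool frame: the origin (TCP) lies midway between the tips of the shut fingers; the grasp point (between the pads) lies 19 mm behind it (env.grasp_offset is the distance from the TCP to the grasp point, in mm); z points along the fingers, y is the line along which they close (so a half turn about z gives the same grasp; the last joint's range is limited). The gripper opens to 91 mm and grips with 3 to 60 N. Pads are 32 mm wide; open, the fingers measure 118 mm over their backs; the gripper's body (76 mm by 178 mm) begins 60 mm behind the grasp point.
Start: joints at [71.219, 18.312, 89.639, -0, 72.044, -1.146], TCP at [174.207, 547.995, 178.476] pointing down, gripper open.
Joint ranges: [-177.97, 177.97], [-48.28, 115.42], [12.27, 149.76], [-77.06, 257.06], [2.81, 150.46], [-146.56, 146.56]. Speed limits (degrees/s): [147.25, 147.25, 180, 180, 180, 180].

## Interface

Orientations are given as [roll, pitch, yaw] about the fixed x, y, z axes, in that order (R = Rz(yaw) Ry(pitch) Rx(roll)).
In Python, from workcell import env, optics gives the robot as it stands. The module is installed in compiled form; this text tells all that it offers.
- The arm moves only by the tool send_rows, never from a script. Its argument "targets" is a list that holds one entry, the list of rows, each a list of 7 numbers: the turn, a rotation vector about the world's x, y, z scaled (see below), then the shift along the world's x, y, z scaled (see below), then the closure, from -1 (fully open) to 1 (shut). In form: [[[rx, ry, rz, x, y, z, gripper], ...]]. A call has 1 to 12 rows; each row shifts and turns the commanded pose from where the row before left it; what a row does not reach is not made up. The controller multiplies each number of a shift by 0.2 m and each number of a turn by pi/2 rad. A row lasts 1/10 s, in which the tool goes at most 50 mm and 8.59 degrees, less where a joint would pass 70% of its speed; a pose out of reach is approached as far as the arm can. A call with a number of a shift or a turn outside -1 to 1 is refused whole. A call with a gripper value outside its range is refused whole. The fingers move at their own pace and stop on an object; "grip_force" is the grip in N (left out, the last holds). Time passes only in rows, so rows that do not move let the fingers close. It gives the time, the measured TCP pose, the force, the opening and the grip force at its end, in the units of the state.
- env.state(): the state, without advancing time (a new reading comes with each control period).
- optics.grab_frame(name): name is "scene" or "side" or "wrist"; returns (picture, depth): 420x560x3 uint8, red, green, blue; 420x560 float32, mm along the optical axis (not along the pixel's ray), 0 where there is no reading.
- optics.camera_info(name): a dict with "camera_matrix" (3x3 intrinsics, pixels), "R" (3x3) and "t" (3): a world point X has camera coordinates R X + t; the wrist camera has in their place "mount" (4x4, takes a point from camera to tool coordinates, whose origin is the TCP and whose axes are the flange's). Camera axes: x right, y down, z forward; pixel columns grow to the right and rows downward; lengths in mm; the calibration is good to about 2 mm. The wrist camera is an equidistant fisheye: a pixel r from the principal point sees the ray r / f radians off the axis. A picture is of the moment at which its call begins: read the wrist's pose just before it. camera_info takes no time and is no camera call.
- env.job_done(): hands the job in; it is judged then, once.
Trained networks look in the newest picture that a camera, given by its name, has taken for a name from the list of things; names that differ only in an ending like _2 or _b are one class to them, and where a whole thing is asked for, a point or a joint stands for the part that bears it (a point fixed in the world has none). Each returns a list of dicts, best first, with "conf" (0 to 1); they miss things now and then, are a little off and sometimes report something else, mostly with a low value. They report only what shows in the picture. A call takes as long as a camera call. They do not tell look-alikes from the thing itself.
- optics.silhouettes(camera, name): "mask" (420x560 bool, what is visible of it) and "at" ([column, row] in pixels, amid what is visible of it).
- optics.place_of(camera, name): "at" ([column, row] in pixels: a listed point, or the origin of a listed thing).
The state is a dict: "time_s": time; "qpos": joint angles; "qvel": joint speeds; "effort": joint torques, N m; "ee_pos": TCP position; "ee_rot": TCP orientation; "force": force on the tool from outside, world axes, zero at the start; "torque": the same for the moment, N m; "gripper_width": finger opening in mm; "gripper_force": force on a finger pad.
Only numpy, scipy, OpenCV 4.12 (cv2) and the standard library are available. Lean on these libraries where they do the work, as an engineer would, in place of code of your own. Each camera call takes 0.05 s, during which the arm holds its last target. There are 200 camera calls.

## Working session

There is one attempt and no reset: what is moved stays moved. The work goes in short steps, Python scripts to look and compute and a tool call to move; the robot and the scene stay as the last step left them, time stands still between calls to the robot, and variables do not carry over. Pictures are saved under pics/ and viewed, at most 10 in all, crops included, and the job is handed in when it is done.

Besides the shell and the picture viewer there is one more tool, called after ">>>" by a JSON object that holds its "op" and its "data". send_rows: Moves the arm, as the interface text tells. Its arguments: {"type":"object","properties":{"targets":{"type":"array"},"grip_force":{"type":"number"}},"required":["targets"]}

```bash
mkdir -p pics
cat > h.py <<'E'
import numpy as np, cv2
from workcell import env, optics
def cloud(n,d):
    c=optics.camera_info(n);K=np.array(c["camera_matrix"]);R=np.array(c["R"]);t=np.array(c["t"])
    v,u=np.mgrid[:d.shape[0],:d.shape[1]]
    P=np.stack([(u-K[0,2])/K[0,0]*d,(v-K[1,2])/K[1,1]*d,d],-1)
    return (P-t)@R
E
python3 - <<'E'
from h import *
for n in ("scene","side"):
    p,d=optics.grab_frame(n); cv2.imwrite(f"pics/{n}0.png",p[...,::-1]); np.save(f"{n}0.npy",d)
    W=cloud(n,d); print(n, optics.camera_info(n))
    for o in ("stand","square_coaster","round_coaster","cup","bowl","tongs_a","griddle"):
        for r in optics.silhouettes(n,o)[:3]:
            m=r["mask"]&(d>0); print(o,round(r["conf"],2),np.round(r["at"]),m.sum(),np.median(W[m],0).round() if m.any() else "")
print(env.state())
E
```

```text
scene {'camera_matrix': array([[484.38236699,   0.        , 269.87353552],
       [  0.        , 484.38236699, 209.471376  ],
       [  0.        ,   0.        ,   1.        ]]), 'R': array([[-0.3952764 ,  0.91852216,  0.00857981],
       [ 0.57737672,  0.25571097, -0.77540185],
       [-0.71441773, -0.30154427, -0.63140982]]), 't': array([ 115.2873652 , -267.17035527, 1788.92424561])}
stand 0.58 [240. 209.] 6407 [541.  19.  59.]
square_coaster 0.96 [292. 206.] 835 [474. 144.  69.]
square_coaster 0.71 [462. 295.] 1422 [569. 630.   9.]
round_coaster 0.94 [201. 197.] 619 [ 537. -119.   69.]
round_coaster 0.64 [192. 269.] 823 [769. -14.   8.]
cup 0.97 [244. 182.] 471 [483.  -3.  96.]
bowl 0.59 [386. 267.] 2237 [558. 438.  31.]
tongs_a 0.98 [194. 272.] 839 [767.  -5.   8.]
tongs_a 0.83 [158. 154.] 493 [ 311. -393.    7.]
griddle 0.71 [ 85. 192.] 5204 [ 621. -476.   23.]
side {'camera_matrix': array([[484.33193009,   0.        , 282.39763378],
       [  0.        , 484.33193009, 208.54871045],
       [  0.        ,   0.        ,   1.        ]]), 'R': array([[-0.80580248,  0.5920904 , -0.0
[... 767 characters left out ...]
.] 3517 [ 609. -476.   26.]
{'time_s': 0.8, 'qpos': array([ 7.12203368e+01,  1.83097052e+01,  8.96400793e+01, -8.50932067e-05,
        7.20436243e+01, -1.14462787e+00]), 'qvel': array([ 0.02652377, -0.05929261,  0.11141353,  0.00344796,  0.07011326,
        0.08171017]), 'effort': array([-5.02806688e-05, -4.12307668e+01, -2.32216752e+01,  7.24200276e-02,
        3.77038959e-02, -2.09588353e-05]), 'ee_pos': array([174.18870768, 547.99237093, 178.49062106]), 'ee_rot': array([1.79993412e+02, 2.12601155e-04, 1.62364991e+02]), 'force': array([-0.03362981, -0.11328722,  0.81067854]), 'torque': array([-0.00038393, -0.00614088, -0.01293686]), 'gripper_force': 0.0, 'gripper_width': 91.42348181334296}
```

```bash
cat > m.py <<'E'
from h import *
def rect(P):
    (c,s,a)=cv2.minAreaRect(P.astype(np.float32)); return np.round(c,1),np.round(s,1),round(a,2)
def measure(clouds):
    for n,W in clouds.items():
        x,y,z=W[...,0],W[...,1],W[...,2]
        roi=(x>330)&(x<720)&(abs(y)<290)
        B=roi&(z>54)&(z<82)
        B=cv2.morphologyEx(B.astype(np.uint8),cv2.MORPH_OPEN,np.ones((3,3)))>0
        print(n,"stand",rect(W[B][:,:2]))
        # side names
        for o in ("square_coaster","round_coaster"):
            for r in optics.silhouettes(n,o)[:2]:
                m=r["mask"]; c=W[m&(abs(z-70)<4)]
                if len(c)<200: continue
                print(" ",o,round(r["conf"],2),len(c),rect(c[:,:2]),"meanz",c[:,2].mean().round(1),"circ",np.round(cv2.minEnclosingCircle(c[:,:2].astype(np.float32))[0],1), "mean",c.mean(0).round(1))
if __name__=="__main__":
    cl={}
    for n in ("scene","side"):
        p,d=optics.grab_frame(n); cl[n]=cloud(n,d)
    measure(cl)
E
python3 m.py
```

```text
scene stand (array([496.2,  -1.3]), array([248.2, 441.9]), 10.3)
  round_coaster 0.64 557 (array([ 532.8, -120.8]), array([101. ,  96.1]), 39.82) meanz 69.1 circ [ 532.8 -122.7] mean [ 534.3 -119.8   69.1]
side stand (array([494.1,  -2.5]), array([246. , 446.5]), 10.93)
  square_coaster 0.94 657 (array([466.6, 140.5]), array([104.6, 103.6]), 13.03) meanz 70.2 circ [467.4 142. ] mean [467.4 142.   70.2]
  round_coaster 0.78 399 (array([ 530.5, -123.6]), array([104.9,  96.8]), 76.08) meanz 70.2 circ [ 532.  -121.8] mean [ 531.5 -120.5   70.2]
```

View pics/scene0.png

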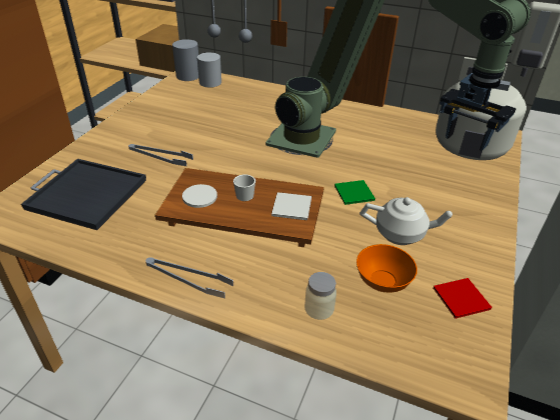

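The picture shows the stand at about (240,205), with the white square coaster at (292,206), the cup at (244,187) and the round coaster at (200,196). The tongs, bowl and teapot are clear of the stand. I'll set the fingers half open as a two-point pusher and hover behind the square coaster.

>>> {"op": "send_rows", "data": {"targets": [[[0,0,0.0284,0.095,-0.1925,0.04,-0.1],[0,0,0.0284,0.095,-0.1925,0.04,-0.1],[0,0,0.0284,0.095,-0.1925,0.04,-0.1],[0,0,0.0284,0.095,-0.1925,0.02,-0.1],[0,0,0.0284,0.095,-0.1925,0.02,-0.1],[0,0,0.0284,0.095,-0.1925,0.02,-0.1],[0,0,0.0284,0.095,-0.1925,0.01,-0.1],[0,0,0.0284,0.095,-0.1925,0.01,-0.1],[0,0,0.0284,0.095,-0.1925,0,-0.1],[0,0,0.0284,0.095,-0.1925,0,-0.1],[0,0,0.0284,0.095,-0.1925,0,-0.1],[0,0,0,0,0,0,-0.1]]]}}

```text
time_s: 2.3
ee_pos: [385.0, 120.7, 218.7]
ee_rot: [-179.9, 0.1, -169.9]
force: [-0.5, 1.3, -0.1]
gripper_width: 50.6
gripper_force: 0.0
```

```bash
cat >> h.py <<'E'
from scipy.spatial.transform import Rotation as Ro
def wrist():
    s=env.state(); p,d=optics.grab_frame("wrist"); c=optics.camera_info("wrist")
    K=np.array(c["camera_matrix"]);M=np.array(c["mount"])
    v,u=np.mgrid[:420,:560]; a=(u-K[0,2])/K[0,0]; b=(v-K[1,2])/K[1,1]; th=np.hypot(a,b)
    k=np.tan(np.minimum(th,1.5))/np.maximum(th,1e-9)
    P=np.stack([a*k*d,b*k*d,d],-1)@M[:3,:3].T+M[:3,3]
    R=Ro.from_euler("xyz",s["ee_rot"],degrees=True).as_matrix()
    return p,d,P@R.T+s["ee_pos"],M
E
python3 - <<'E'
from h import *
from m import measure
p,d,W,M=wrist(); cv2.imwrite("pics/w1.png",p[...,::-1]); print(M.round(2), optics.camera_info("wrist")["camera_matrix"])
np.savez("w1.npz",p=p,W=W,d=d)
measure({"wrist":W})
E
```

```text
[[   0.     -0.96   -0.29   82.97]
 [   1.      0.      0.     -0.26]
 [   0.     -0.29    0.96 -207.34]
 [   0.      0.      0.      1.  ]] [[325.1922621    0.         279.3278284 ]
 [  0.         325.1922621  209.43115578]
 [  0.           0.           1.        ]]
wrist stand (array([493.9,  -0.8]), array([240.7, 441.1]), 10.45)
  square_coaster 0.77 6015 (array([465.8, 141.1]), array([100.5, 100.4]), 13.24) meanz 71.1 circ [464.3 140.8] mean [462.1 138.5  71.1]
  round_coaster 0.67 2357 (array([ 522.4, -118.9]), array([89.8, 87.6]), 44.68) meanz 71.0 circ [ 527.7 -120.3] mean [ 520.1 -115.7   71. ]
```

View pics/w1.png

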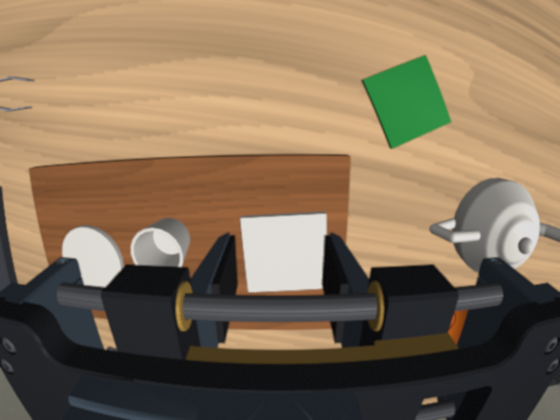

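The wrist view shows the square coaster whole at (284,252), the cup at (160,250), the round coaster at (92,258) and the stand's near edge at row ~155. The stand is 10.45° at (493.9,-0.8). The square is at stand x=-2, y=145, turned 2.8°. I'll descend behind it.

>>> {"op": "send_rows", "data": {"targets": [[[0,0,0.004,-0.005,0.027,-0.15,-0.1],[0,0,0,0,0,-0.15,-0.1],[0,0,0,0,0,-0.15,-0.1],[0,0,0,0,0,-0.15,-0.1],[0,0,0,0,0,-0.12,-0.1],[0,0,0,0,0,-0.05,-0.1],[0,0,0,0,0,0,-0.1],[0,0,0,0,0,0,-0.1]]]}}

```text
time_s: 3.25
ee_pos: [382.8, 130.8, 65.3]
ee_rot: [180.0, 0.1, -169.1]
force: [-1.1, 0.1, -0.4]
gripper_width: 49.8
gripper_force: 0.0
```

>>> {"op": "send_rows", "data": {"targets": [[[0,0,-0.005,0.005,-0.025,0,-0.1],[0,0,0,0.0393,0.0073,0,-0.1],[0,0,0,0.0393,0.0073,0,-0.1],[0,0,0,0.0393,0.0073,0,-0.1],[0,0,0,0.0393,0.0073,0,-0.1],[0,0,0,0.0393,0.0073,0,-0.1],[0,0,0,0.0393,0.0073,0,-0.1],[0,0,0,0.0393,0.0073,0,-0.1],[0,0,0,0.0393,0.0073,0,-0.1],[0,0,0,0.0393,0.0073,0,-0.1],[0,0,0,0.0393,0.0073,0,-0.1],[0,0,0,0,0,0,-0.1]]]}}

```text
time_s: 4.45
ee_pos: [463.1, 139.8, 64.5]
ee_rot: [180.0, 0.1, -169.6]
force: [-0.5, -0.3, -0.4]
gripper_width: 50.5
gripper_force: 0.0
```

```bash
cat > q.py <<'E'
from h import *
from m import rect
import sys
C=np.array([493.9,-0.8]);a=np.radians(10.45);E=np.array([[np.cos(a),np.sin(a)],[-np.sin(a),np.cos(a)]])
s=env.state();print("tcp",(E@(s["ee_pos"][:2]-C)).round(1),s["ee_pos"].round(1),s["ee_rot"].round(2),s["force"].round(1))
p,d,W,M=wrist(); cv2.imwrite(f"pics/{sys.argv[1]}.png",p[...,::-1])
S={"wrist":W}
for n in ("side","scene"):
    q,dd=optics.grab_frame(n); S[n]=cloud(n,dd); cv2.imwrite(f"pics/{sys.argv[1]}{n}.png",q[...,::-1])
for n,W in S.items():
    L=W.copy(); L[...,:2]=(W[...,:2]-C)@E.T; z=L[...,2]
    b=L[(abs(z-60.5)<3)&(abs(L[...,0])<125)&(abs(L[...,1])<225)]
    if len(b): print(n,"board x",np.percentile(b[:,0],[.5,99.5]).round(1),"y",np.percentile(b[:,1],[.5,99.5]).round(1))
    for o in ("square_coaster","round_coaster"):
        for r in optics.silhouettes(n,o)[:3]:
            c=L[r["mask"]&(abs(z-70.5)<4)]
            if len(c)<150 or abs(np.median(c[:,1]))>220: continue
            lo,hi=np.percentile(c[:,:2],[.5,99.5],axis=0)
            print(" ",o,round(r["conf"],2),len(c),rect(c[:,:2]),"lo",lo.round(1),"hi",hi.round(1))
E
python3 q.py p1
```

```text
tcp [ -4.8 143.8] [463.1 139.8  64.5] [ 1.7999e+02  6.0000e-02 -1.6962e+02] [-0.5 -0.3 -0.4]
wrist board x [-119.    98.9] y [-96.1 218.7]
  square_coaster 0.58 15197 (array([ -6.5, 143.9]), array([ 91.6, 100. ]), 2.64) lo [-53.   94.1] hi [ 37.1 192.4]
  round_coaster 0.69 1806 (array([ 21.5, -98.1]), array([46.8, 94.6]), 68.88) lo [ -28.2 -133.1] hi [ 53.7 -76. ]
side board x [-118.5  120.8] y [-218.7  218.8]
  square_coaster 0.66 544 (array([  0.9, 144.1]), array([ 99.3, 102.3]), 3.15) lo [-49.7  95.6] hi [ 49.3 194.4]
  round_coaster 0.57 419 (array([  14.5, -124. ]), array([97.9, 99.8]), 12.97) lo [ -33.6 -173. ] hi [ 62.8 -76.3]
scene board x [-116.1  123.6] y [-217.6  218.3]
  square_coaster 0.74 697 (array([  1.3, 144.4]), array([101.8,  99.3]), 2.89) lo [-48.5  95.4] hi [ 52.4 194.3]
  round_coaster 0.6 520 (array([  16.2, -124.2]), array([101. ,  97.6]), 44.58) lo [ -31.3 -170.7] hi [ 66.5 -77.1]
```

View pics/p1.png

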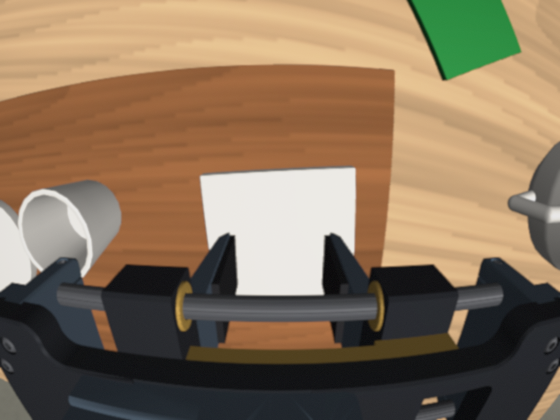

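The coaster has not moved. The half-open fingers sit over it, so their tips are evidently higher than the TCP when open. I'll lift, back off and feel for the board.

>>> {"op": "send_rows", "data": {"targets": [[[0,0,0,0,0,0.1,-0.1],[0,0,0,-0.1,-0.0185,0,-0.1],[0,0,0,-0.1,-0.0185,0,-0.1],[0,0,0,-0.1,-0.0185,0,-0.1],[0,0,0,-0.1,-0.0185,0,-0.1],[0,0,0,0,0,-0.05,-0.1],[0,0,0,0,0,-0.05,-0.1],[0,0,0,0,0,-0.01,-0.1],[0,0,0,0,0,-0.01,-0.1],[0,0,0,0,0,0,-0.1]]]}}

```text
time_s: 5.9
ee_pos: [382.3, 124.8, 60.1]
ee_rot: [-180.0, -0.0, -169.6]
force: [-0.1, -0.3, -0.8]
gripper_width: 50.3
gripper_force: 0.0
```

>>> {"op": "send_rows", "data": {"targets": [[[0,0,0,0,0,-0.005,-0.1],[0,0,0,0,0,-0.005,-0.1],[0,0,0,0,0,0,-0.1]]]}}

```text
time_s: 6.2
ee_pos: [381.9, 124.7, 58.4]
ee_rot: [180.0, -0.0, -169.6]
force: [-1.3, -0.3, 0.3]
gripper_width: 50.2
gripper_force: 0.0
```

>>> {"op": "send_rows", "data": {"targets": [[[0,0,0,0,0,-0.005,-0.1],[0,0,0,0,0,-0.005,-0.1],[0,0,0,0,0,0,-0.1]]]}}

```text
time_s: 6.5
ee_pos: [381.7, 124.7, 56.4]
ee_rot: [180.0, -0.0, -169.6]
force: [0.6, 0.0, 0.5]
gripper_width: 50.1
gripper_force: 0.0
```

>>> {"op": "send_rows", "data": {"targets": [[[0,0,0,0,0,-0.005,-0.1],[0,0,0,0,0,0,-0.1]]]}}

```text
time_s: 6.7
ee_pos: [381.7, 124.6, 55.4]
ee_rot: [180.0, -0.0, -169.6]
force: [0.7, 0.6, 0.3]
gripper_width: 49.8
gripper_force: 0.0
```

>>> {"op": "send_rows", "data": {"targets": [[[0,0,0,0,0,-0.005,-0.1],[0,0,0,0,0,0,-0.1]]]}}

```text
time_s: 6.9
ee_pos: [381.7, 124.7, 54.4]
ee_rot: [180.0, -0.0, -169.6]
force: [-0.2, 0.2, -0.0]
gripper_width: 50.3
gripper_force: 0.0
```

>>> {"op": "send_rows", "data": {"targets": [[[0,0,0,0,0,-0.005,-0.1],[0,0,0,0,0,0,-0.1]]]}}

```text
time_s: 7.1
ee_pos: [381.7, 124.7, 53.4]
ee_rot: [180.0, -0.0, -169.6]
force: [0.9, 1.3, -0.3]
gripper_width: 50.4
gripper_force: 0.0
```

>>> {"op": "send_rows", "data": {"targets": [[[0,0,0,0,0,-0.005,-0.1],[0,0,0,0,0,0,-0.1]]]}}

```text
time_s: 7.3
ee_pos: [381.7, 124.7, 52.4]
ee_rot: [180.0, -0.0, -169.6]
force: [-0.9, -0.3, -0.4]
gripper_width: 50.1
gripper_force: 0.0
```

>>> {"op": "send_rows", "data": {"targets": [[[0,0,0,0,0,-0.005,-0.1],[0,0,0,0,0,0,-0.1]]]}}

```text
time_s: 7.5
ee_pos: [381.7, 124.7, 51.4]
ee_rot: [180.0, -0.0, -169.6]
force: [0.4, -0.3, -0.1]
gripper_width: 50.3
gripper_force: 0.0
```

Run:
```python
from h import *
p,d=optics.grab_frame("side"); W=cloud("side",d); cv2.imwrite("pics/s2.png",cv2.resize(p[130:280,220:400,::-1],None,fx=4,fy=4))
# lowest gripper points near tcp: dark pixels
dark=(p.max(2)<70)&(abs(W[...,0]-382)<40)&(abs(W[...,1]-125)<70)&(W[...,2]>50)
print(dark.sum(), np.sort(W[dark][:,2])[:40:5].round(1))
```

```text
1055 [ 85.   93.7  98.1 102.1 103.6 106.  108.9 111.9]
```

View pics/s2.png

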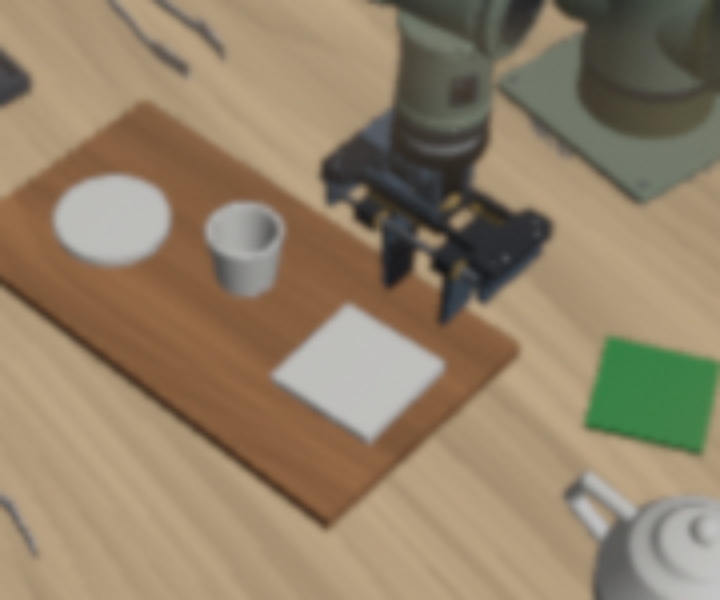

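Run:
```python
from h import *
c=optics.camera_info("side");K=np.array(c["camera_matrix"])
for x,y in ((376,156),(382,158),(387.5,93)):
  for z in (50,60,70,80,90):
    q=K@(np.array(c["R"])@[x,y,z]+c["t"]); u=q[:2]/q[2]; print((x,y,z),((u-[220,130])*4).round())
p,d=optics.grab_frame("side");W=cloud("side",d)
for v in range(200,214,2): print(v,W[v,331].round(),p[v,331])
```

```text
(376, 156, 50) [453. 345.]
(376, 156, 60) [454. 337.]
(376, 156, 70) [454. 329.]
(376, 156, 80) [455. 321.]
(376, 156, 90) [456. 313.]
(382, 158, 50) [449. 350.]
(382, 158, 60) [450. 342.]
(382, 158, 70) [450. 334.]
(382, 158, 80) [451. 326.]
(382, 158, 90) [452. 318.]
(387.5, 93, 50) [394. 306.]
(387.5, 93, 60) [394. 298.]
(387.5, 93, 70) [395. 290.]
(387.5, 93, 80) [395. 282.]
(387.5, 93, 90) [396. 274.]
200 [392. 154. 139.] [48 45 41]
202 [394. 158. 135.] [42 43 44]
204 [390. 154. 119.] [35 39 44]
206 [391. 156. 112.] [39 45 51]
208 [393. 159. 106.] [41 47 54]
210 [390. 157.  93.] [74 62 57]
212 [372. 139.  53.] [123  87  60]
```

The crop shows both fingertips hovering over the board behind the square, at about (445,320) and (395,285). That puts them near z≈80, although the TCP is at 51. Opening raises the tips a lot, so I'll push with shut fingers instead: raise, shut, then descend.

>>> {"op": "send_rows", "data": {"targets": [[[0,0,0,0,0,0.12,0],[0,0,0,0,0,0.03,1],[0,0,0,0,0,0,1],[0,0,0,0,0,0,1],[0,0,0,0,0,0,1],[0,0,0,0,0,0,1],[0,0,0,0,0,0,1],[0,0,0,0,0,-0.03,1],[0,0,0,0,0,-0.02,1],[0,0,0,0,0,-0.01,1],[0,0,0,0,0,0,1]]]}}

```text
time_s: 8.7
ee_pos: [381.4, 124.6, 69.0]
ee_rot: [-180.0, -0.1, -169.6]
force: [0.3, 0.2, 0.5]
gripper_width: 0.2
gripper_force: 0.0
```

Run:
```python
from h import *
p,d=optics.grab_frame("side"); W=cloud("side",d); cv2.imwrite("pics/s3.png",cv2.resize(p[130:280,220:400,::-1],None,fx=4,fy=4))
c=optics.camera_info("side");K=np.array(c["camera_matrix"])
s=env.state();print(s["ee_pos"],s["force"],s["gripper_width"])
for z in (60,70,80):
    q=K@(np.array(c["R"])@[s["ee_pos"][0],s["ee_pos"][1],z]+c["t"]); print(z,((q[:2]/q[2]-[220,130])*4).round())
```

```text
[381.66221799 124.65352576  69.24252693] [-0.36188544  0.30183149  0.34798483] 0.11050193328575808
60 [424. 317.]
70 [425. 309.]
80 [425. 301.]
```

View pics/s3.png

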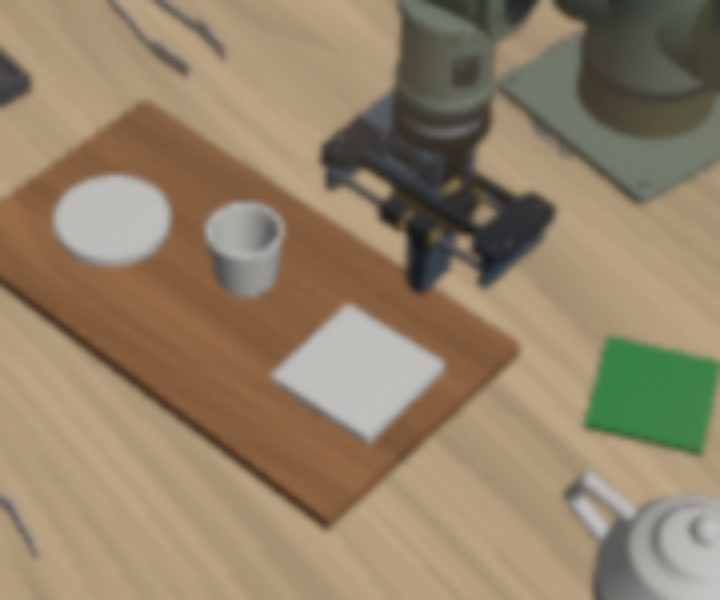

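The crop shows the shut fingers tipping at (420,288), i.e. z≈93 with the TCP at 69. The tips therefore sit about 20–25 mm above the reported TCP at any opening. I'll reopen to ~45 mm, which squares the coaster, and feel down for the board.

>>> {"op": "send_rows", "data": {"targets": [[[0,0,0,0,0,-0.05,-0.1],[0,0,0,0,0,-0.03,-0.1],[0,0,0,0,0,-0.01,-0.1],[0,0,0,0,0,-0.005,-0.1],[0,0,0,0,0,-0.005,-0.1],[0,0,0,0,0,0,-0.1]]]}}

```text
time_s: 9.35
ee_pos: [381.9, 124.7, 49.5]
ee_rot: [180.0, 0.0, -169.6]
force: [0.1, -0.2, -0.2]
gripper_width: 45.7
gripper_force: 0.0
```

>>> {"op": "send_rows", "data": {"targets": [[[0,0,0,0,0,-0.005,-0.1],[0,0,0,0,0,-0.005,-0.1],[0,0,0,0,0,0,-0.1]]]}}

```text
time_s: 9.65
ee_pos: [381.7, 124.7, 47.4]
ee_rot: [180.0, -0.0, -169.6]
force: [-0.1, -0.9, 0.3]
gripper_width: 50.2
gripper_force: 0.0
```

>>> {"op": "send_rows", "data": {"targets": [[[0,0,0,0,0,-0.005,-0.1],[0,0,0,0,0,0,-0.1]]]}}

```text
time_s: 9.85
ee_pos: [381.7, 124.7, 46.4]
ee_rot: [180.0, -0.0, -169.6]
force: [0.3, 0.5, 0.4]
gripper_width: 50.2
gripper_force: 0.0
```

>>> {"op": "send_rows", "data": {"targets": [[[0,0,0,0,0,-0.005,-0.1],[0,0,0,0,0,0,-0.1]]]}}

```text
time_s: 10.05
ee_pos: [381.7, 124.7, 45.4]
ee_rot: [180.0, -0.0, -169.6]
force: [-0.2, 0.6, 0.2]
gripper_width: 50.3
gripper_force: 0.0
```

>>> {"op": "send_rows", "data": {"targets": [[[0,0,0,0,0,-0.005,-0.1],[0,0,0,0,0,0,-0.1]]]}}

```text
time_s: 10.25
ee_pos: [381.7, 124.7, 44.4]
ee_rot: [180.0, -0.0, -169.6]
force: [-0.1, -0.3, -0.2]
gripper_width: 50.0
gripper_force: 0.0
```

>>> {"op": "send_rows", "data": {"targets": [[[0,0,0,0,0,-0.005,-0.1],[0,0,0,0,0,0,-0.1]]]}}

```text
time_s: 10.45
ee_pos: [381.7, 124.7, 43.4]
ee_rot: [180.0, -0.0, -169.6]
force: [0.3, -0.3, -0.6]
gripper_width: 50.4
gripper_force: 0.0
```

>>> {"op": "send_rows", "data": {"targets": [[[0,0,0,0,0,-0.005,-0.1],[0,0,0,0,0,0,-0.1]]]}}

```text
time_s: 10.65
ee_pos: [381.7, 124.7, 42.4]
ee_rot: [180.0, -0.0, -169.6]
force: [0.2, -0.0, 0.4]
gripper_width: 50.2
gripper_force: 0.0
```

>>> {"op": "send_rows", "data": {"targets": [[[0,0,0,0,0,-0.005,-0.1],[0,0,0,0,0,0,-0.1]]]}}

```text
time_s: 10.85
ee_pos: [381.7, 124.7, 41.4]
ee_rot: [180.0, -0.0, -169.6]
force: [-0.6, -0.5, 0.3]
gripper_width: 50.4
gripper_force: 0.0
```

>>> {"op": "send_rows", "data": {"targets": [[[0,0,0,0,0,-0.005,-0.1],[0,0,0,0,0,0,-0.1]]]}}

```text
time_s: 11.05
ee_pos: [381.7, 124.7, 40.4]
ee_rot: [180.0, -0.0, -169.6]
force: [-0.2, -0.9, 0.4]
gripper_width: 50.0
gripper_force: 0.0
```

>>> {"op": "send_rows", "data": {"targets": [[[0,0,0,0,0,-0.005,-0.1],[0,0,0,0,0,0,-0.1]]]}}

```text
time_s: 11.25
ee_pos: [381.7, 124.7, 39.4]
ee_rot: [180.0, -0.0, -169.6]
force: [-0.2, 0.6, -0.0]
gripper_width: 50.2
gripper_force: 0.0
```

>>> {"op": "send_rows", "data": {"targets": [[[0,0,0,0,0,-0.005,-0.1],[0,0,0,0,0,0,-0.1]]]}}

```text
time_s: 11.45
ee_pos: [381.7, 124.7, 38.4]
ee_rot: [180.0, -0.0, -169.6]
force: [0.1, 0.5, 0.7]
gripper_width: 50.3
gripper_force: 0.0
```

>>> {"op": "send_rows", "data": {"targets": [[[0,0,0,0,0,-0.005,-0.1],[0,0,0,0,0,0,-0.1]]]}}

```text
time_s: 11.65
ee_pos: [381.7, 124.7, 37.4]
ee_rot: [180.0, -0.0, -169.6]
force: [-0.7, 0.2, 0.0]
gripper_width: 49.8
gripper_force: 0.0
```

Run:
```python
from h import *
p,d=optics.grab_frame("side"); W=cloud("side",d); cv2.imwrite("pics/s4.png",cv2.resize(p[170:245,280:380,::-1],None,fx=8,fy=8,interpolation=cv2.INTER_CUBIC))
s=env.state();print(s["ee_pos"],s["force"])
# per-column lowest finger pixel: nearest non-board depth
m=(p.max(2)<70)
for u in range(318,338,2):
    vs=[v for v in range(185,225) if m[v,u] and abs(W[v,u,0]-382)<30]
    if vs: v=vs[-1]; print(u,v,W[v-1,u].round(),W[v,u].round(),W[v+2,u].round())
```

```text
[381.76805598 124.67064841  37.42937692] [-0.38129116  0.09922785  0.35451581]
318 203 [398. 101.  86.] [399. 102.  83.] [390.  93.  59.]
320 201 [385.  96.  83.] [385.  96.  79.] [381.  92.  62.]
322 200 [1115.  900. 1274.] [378.  98.  80.] [370.  90.  58.]
324 188 [405. 132. 188.] [405. 132. 184.] [366.  91. 115.]
326 189 [405. 141. 191.] [405. 141. 186.] [286.  15.  -5.]
328 199 [412. 162. 168.] [412. 162. 164.] [315.  61.   1.]
330 212 [395. 158.  92.] [393. 157.  85.] [386. 151.  64.]
332 207 [393. 163. 118.] [392. 163. 114.] [391. 162. 103.]
334 203 [390. 167. 139.] [385. 163. 128.] [381. 159. 112.]
336 204 [374. 160. 118.] [373. 160. 112.] [369. 157.  98.]
```

View pics/s4.png

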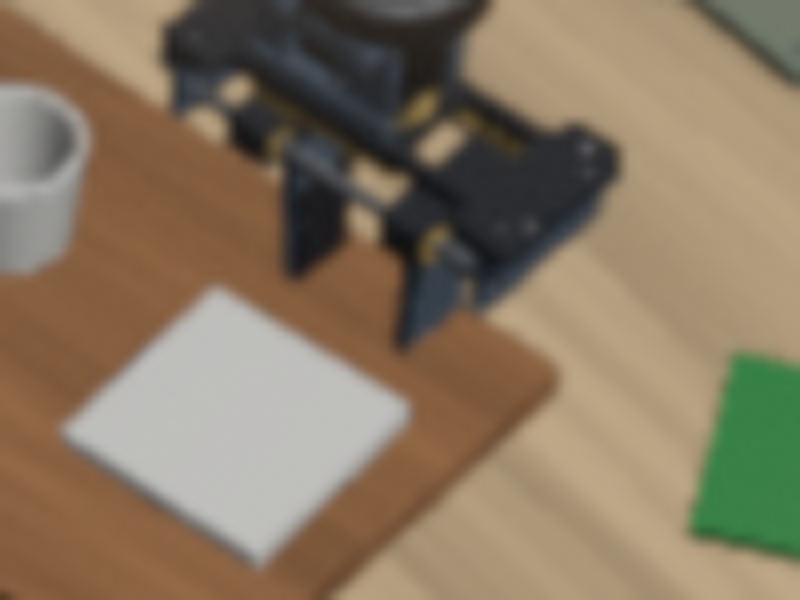

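Run:
```python
from h import *
c=optics.camera_info("side");K=np.array(c["camera_matrix"]);R=np.array(c["R"]);t=np.array(c["t"])
s=env.state(); Rt=Ro.from_euler("xyz",s["ee_rot"],degrees=True).as_matrix()
for y in (32,-32,25,-25):
  for z in (58,63,68,73,78):
    X=Rt@[-16,y,0]+s["ee_pos"]; X[2]=z
    q=K@(R@X+t); print(y,z,((q[:2]/q[2]-[280,170])*8).round())
p,d,W,M=wrist(); cv2.imwrite("pics/w5.png",p[...,::-1])
dark=(p.max(2)<75)
X=(W-s["ee_pos"])@Rt   # tool coords
m=(abs(X[...,0])<25)&(abs(X[...,1])<50)&(X[...,2]>-70)&(X[...,2]<15)&dark
print(m.sum(), "tool z pct",np.percentile(X[m][:,2],[50,90,98,99.5]).round(1),"x",np.percentile(X[m][:,0],[1,99]).round(1))
sc,ds=optics.grab_frame("scene"); cv2.imwrite("pics/sc5.png",cv2.resize(sc[165:240,225:325,::-1],None,fx=8,fy=8,interpolation=cv2.INTER_CUBIC))
```

```text
32 58 [402. 380.]
32 63 [403. 372.]
32 68 [404. 364.]
32 73 [405. 356.]
32 78 [405. 348.]
-32 58 [284. 300.]
-32 63 [284. 292.]
-32 68 [285. 284.]
-32 73 [285. 276.]
-32 78 [286. 268.]
25 58 [389. 371.]
25 63 [390. 363.]
25 68 [390. 355.]
25 73 [391. 347.]
25 78 [392. 339.]
-25 58 [296. 309.]
-25 63 [297. 301.]
-25 68 [298. 293.]
-25 73 [298. 285.]
-25 78 [299. 277.]
1715 tool z pct [-56.2 -42.6 -39.  -37.2] x [-13.4  17.8]
```

View pics/w5.png

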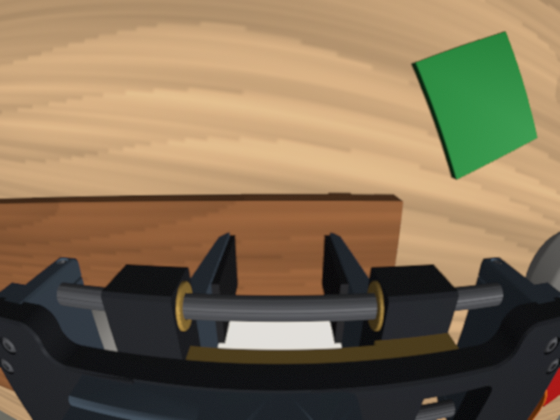

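The wrist view shows the open fingers at (225,255) and (340,255), with the board beyond. Depth puts the tips ~37 mm behind the reported TCP, so they are now at z≈75. About 10 mm more gets below the coaster's top; the gripper body stays clear of the cup sideways.

>>> {"op": "send_rows", "data": {"targets": [[[0,0,0,0,0,-0.02,-0.1],[0,0,0,0,0,-0.02,-0.1],[0,0,0,0,0,-0.01,-0.1],[0,0,0,0,0,0,-0.1]]]}}

```text
time_s: 12.2
ee_pos: [381.4, 124.6, 27.0]
ee_rot: [-180.0, -0.1, -169.6]
force: [-0.1, -0.4, -0.6]
gripper_width: 50.1
gripper_force: 0.0
```

>>> {"op": "send_rows", "data": {"targets": [[[0,0,0,0,0,-0.005,-0.1],[0,0,0,0,0,0,-0.1]]]}}

```text
time_s: 12.4
ee_pos: [381.8, 124.7, 26.4]
ee_rot: [180.0, -0.0, -169.6]
force: [0.1, 0.2, 0.3]
gripper_width: 50.5
gripper_force: 0.0
```

>>> {"op": "send_rows", "data": {"targets": [[[0,0,0,0,0,-0.005,-0.1],[0,0,0,0,0,0,-0.1]]]}}

```text
time_s: 12.6
ee_pos: [381.8, 124.7, 25.4]
ee_rot: [180.0, -0.0, -169.6]
force: [-0.0, -0.1, 1.1]
gripper_width: 50.2
gripper_force: 0.0
```

>>> {"op": "send_rows", "data": {"targets": [[[0,0,0,0,0,-0.005,-0.1],[0,0,0,0,0,0,-0.1]]]}}

```text
time_s: 12.8
ee_pos: [382.0, 124.7, 24.8]
ee_rot: [180.0, 0.0, -169.6]
force: [-1.0, -0.1, 4.0]
gripper_width: 50.2
gripper_force: 1.9
```

Contact is felt at TCP z≈25, so I'll raise 3 mm and push partway.

>>> {"op": "send_rows", "data": {"targets": [[[0,0,0,0,0,0.017,-0.1],[0,0,0,0.0393,0.0073,0,-0.1],[0,0,0,0.0393,0.0073,0,-0.1],[0,0,0,0.0393,0.0073,0,-0.1],[0,0,0,0.0393,0.0073,0,-0.1],[0,0,0,0.0393,0.0073,0,-0.1],[0,0,0,0.0393,0.0073,0,-0.1],[0,0,0,0.0393,0.0073,0,-0.1],[0,0,0,0.0393,0.0073,0,-0.1],[0,0,0,0.0393,0.0073,0,-0.1],[0,0,0,0.0393,0.0073,0,-0.1],[0,0,0,0,0,0,-0.1]]]}}

```text
time_s: 14.0
ee_pos: [462.3, 139.7, 28.1]
ee_rot: [180.0, 0.1, -169.6]
force: [0.5, 1.2, 1.1]
gripper_width: 50.3
gripper_force: 0.0
```

```bash
python3 q.py p2
```

```text
tcp [ -5.6 143.9] [462.3 139.7  28.1] [ 1.7999e+02  1.3000e-01 -1.6961e+02] [0.5 1.2 1.1]
wrist board x [-119.    49.8] y [-53.4 218.4]
  square_coaster 0.83 3334 (array([ 35.1, 144. ]), array([46.7, 78.2]), 0.39) lo [ 12.2 108. ] hi [ 57.8 180.2]
  round_coaster 0.46 585 (array([-19. ,   5.1]), array([44.6, 52.3]), 45.63) lo [-47.7 -22.3] hi [-2.1 28.2]
side board x [-118.6  120.6] y [-219.   219.4]
  square_coaster 0.64 704 (array([ 63.6, 141.8]), array([101.9, 101.7]), 0.6) lo [13.5 92. ] hi [113.3 191.8]
  round_coaster 0.94 399 (array([  12.8, -124.1]), array([100. ,  97.5]), 40.56) lo [ -33.7 -173.2] hi [ 64.3 -75.3]
scene board x [-115.8  123.2] y [-218.1  218.5]
  square_coaster 0.78 842 (array([ 64.2, 141.5]), array([106.8, 100.1]), 0.46) lo [13.4 92.7] hi [116.1 191.1]
  round_coaster 0.93 536 (array([  15.7, -124.8]), array([98.8, 98.8]), 87.96) lo [ -33.1 -173.6] hi [ 64.5 -76.4]
```

Pushing works: the square is at x≈62 and aligned. It needs 38 mm more, ending slowly.

>>> {"op": "send_rows", "data": {"targets": [[[0,0,0,0.0393,0.0073,0,-0.1],[0,0,0,0.0393,0.0073,0,-0.1],[0,0,0,0.0393,0.0073,0,-0.1],[0,0,0,0.0246,0.0045,0,-0.1],[0,0,0,0.0147,0.0027,0,-0.1],[0,0,0,0.0098,0.0018,0,-0.1],[0,0,0,0.0098,0.0018,0,-0.1],[0,0,0,0,0,0,-0.1],[0,0,0,0,0,0,-0.1]]]}}

```text
time_s: 15.35
ee_pos: [496.3, 145.9, 27.9]
ee_rot: [180.0, 0.1, -169.6]
force: [-0.4, -0.0, -0.0]
gripper_width: 49.5
gripper_force: 0.1
```

```bash
python3 q.py p3
```

```text
tcp [ 28.9 143.9] [496.3 145.9  27.9] [ 1.7999e+02  7.0000e-02 -1.6961e+02] [-0.4 -0.  -0. ]
wrist board x [-118.1   76.4] y [-65.6 218.5]
  square_coaster 0.83 3524 (array([ 69.3, 144. ]), array([80.1, 48. ]), 89.04) lo [ 46.1 106.3] hi [ 92.3 181. ]
side board x [-119.6  120.6] y [-219.   219.3]
  square_coaster 0.8 727 (array([ 97.1, 142.2]), array([103.2, 101.7]), 0.95) lo [46.2 93.4] hi [147.4 192.3]
  round_coaster 0.58 401 (array([  14.4, -124.6]), array([101.4,  94.1]), 46.93) lo [ -34.4 -174.2] hi [ 64.  -75.9]
scene board x [-114.7  123.4] y [-218.3  218.4]
  square_coaster 0.61 902 (array([ 98.7, 142. ]), array([100. , 105.4]), 89.45) lo [49.  92.5] hi [150.2 191.2]
  round_coaster 0.65 529 (array([  17.7, -124.1]), array([99.8, 98.7]), 27.76) lo [ -32.5 -172.1] hi [ 67.4 -77.1]
```

Centre ≈95.7; push 4 mm more, then back off and rise, then look.

>>> {"op": "send_rows", "data": {"targets": [[[0,0,0,0.0108,0.002,0,-0.1],[0,0,0,0.0108,0.002,0,-0.1],[0,0,0,0,0,0,-0.1],[0,0,0,0,0,0,-0.1],[0,0,0,-0.0393,-0.0073,0,-0.1],[0,0,0,-0.0787,-0.0145,0.02,-0.1],[0,0,0,-0.0787,-0.0145,0.1,-0.1],[0,0,0,-0.0787,-0.0145,0.2,1],[0,0,0,-0.0787,-0.0145,0.2,1],[0,0,0,-0.0787,-0.0145,0.2,1],[0,0,0,0,0,0.2,1],[0,0,0,0,0,0,1]]]}}

```text
time_s: 17.0
ee_pos: [416.6, 131.6, 217.4]
ee_rot: [179.9, 0.8, -169.6]
force: [-0.3, 0.3, 0.5]
gripper_width: 13.3
gripper_force: 0.0
```

```bash
python3 q.py p4
```

```text
tcp [-52.  144.3] [416.6 131.6 217.4] [ 179.92    0.76 -169.6 ] [-0.3  0.3  0.5]
wrist board x [-119.2   91.6] y [-216.   218.5]
  square_coaster 0.72 865 (array([100.1, 144.3]), array([ 35.5, 101.1]), 89.36) lo [ 50.  126.2] hi [150.4 161.4]
  round_coaster 0.56 3055 (array([  12.8, -122.9]), array([99.6, 97.4]), 55.94) lo [ -34.8 -170.9] hi [ 61.6 -75.2]
side board x [-119.3  119.9] y [-218.8  218.5]
  square_coaster 0.69 722 (array([101.2, 142.1]), array([102.4, 101.5]), 0.08) lo [51.2 92.5] hi [152.  192.3]
  round_coaster 0.57 411 (array([  13.1, -124.2]), array([99.9, 96.6]), 48.48) lo [ -32.9 -173.6] hi [ 63.  -74.8]
scene board x [-115.9  123. ] y [-217.8  218. ]
  square_coaster 0.55 887 (array([103.7, 141.9]), array([100. , 102.7]), 89.41) lo [53.2 92.2] hi [154.3 191.2]
  round_coaster 0.92 540 (array([  18. , -124.4]), array([100.2,  97.7]), 26.98) lo [ -31.8 -173.5] hi [ 67.  -76.3]
```

Square is at x≈100 and parallel. Next is the round coaster: quarter turn so the body stays clear of the cup, fingers shut, moving behind it at height.

>>> {"op": "send_rows", "data": {"targets": [[[0,0,-0.0909,0.0159,-0.121,0,1],[0,0,-0.0909,0.0159,-0.121,0,1],[0,0,-0.0909,0.0159,-0.121,0,1],[0,0,-0.0909,0.0159,-0.121,0,1],[0,0,-0.0909,0.0159,-0.121,0,1],[0,0,-0.0909,0.0159,-0.121,0,1],[0,0,-0.0909,0.0159,-0.121,0,1],[0,0,-0.0909,0.0159,-0.121,0,1],[0,0,-0.0909,0.0159,-0.121,0,1],[0,0,-0.0909,0.0159,-0.121,0,1],[0,0,-0.0909,0.0159,-0.121,0,1],[0,0,0,0,0,0,1]]]}}

```text
time_s: 18.65
ee_pos: [448.8, -137.7, 211.2]
ee_rot: [-180.0, 0.0, 100.2]
force: [0.3, -0.1, 0.6]
gripper_width: 0.5
gripper_force: 0.0
```

>>> {"op": "send_rows", "data": {"targets": [[[0,0,0,0,0,-0.15,1],[0,0,0,0,0,-0.15,1],[0,0,0,0,0,-0.15,1],[0,0,0,0,0,-0.15,1],[0,0,0,0,0,0,1],[0,0,0,0,0,0,1]]]}}

```text
time_s: 19.25
ee_pos: [448.6, -135.0, 92.1]
ee_rot: [-180.0, -0.0, 100.5]
force: [0.5, -0.6, 0.7]
gripper_width: 0.6
gripper_force: 0.0
```

```bash
python3 q.py p5
```

```text
tcp [ -68.9 -123.7] [ 448.6 -135.    92.1] [-1.7997e+02 -4.0000e-02  1.0048e+02] [ 0.5 -0.6  0.7]
wrist board x [-118.5  118.6] y [-186.4   63.1]
side board x [-119.6  120.3] y [-218.9  218.8]
  square_coaster 0.59 741 (array([101.3, 141.8]), array([104.6, 101. ]), 0.71) lo [50.2 92.4] hi [151.8 191. ]
  round_coaster 0.82 402 (array([  13. , -123.8]), array([100.7,  93.8]), 14.87) lo [ -34.  -171.3] hi [ 62.7 -75.8]
scene board x [-116.2  123. ] y [-218.   218.1]
  square_coaster 0.79 861 (array([105.2, 141.6]), array([100.8, 100.2]), 0.35) lo [55.4 93.3] hi [154.3 191.4]
  round_coaster 0.86 541 (array([  16. , -124.4]), array([99.2, 99.7]), 61.6) lo [ -34.3 -172.4] hi [ 64.8 -76.6]
```

View pics/p5side.png

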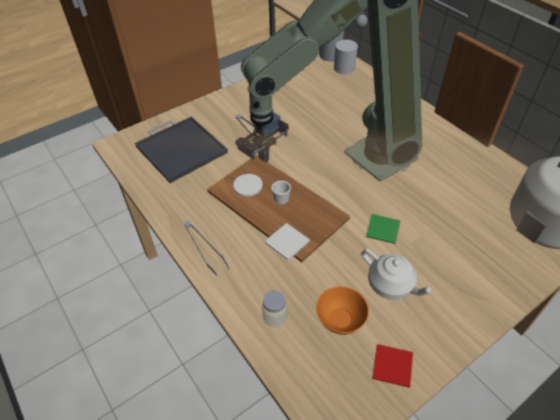

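The side view shows the square overhanging at (288,240), the gripper behind the round coaster at (248,185), and the cup untouched at (281,193). I'll descend and feel for the board.

>>> {"op": "send_rows", "data": {"targets": [[[0,0,0,0,0,-0.15,1],[0,0,0,0,0,-0.1,1],[0,0,0,0,0,-0.04,1],[0,0,0,0,0,-0.02,1],[0,0,0,0,0,0,1]]]}}

```text
time_s: 20.2
ee_pos: [448.8, -135.6, 30.0]
ee_rot: [180.0, 0.0, 100.4]
force: [-0.3, 0.2, 0.8]
gripper_width: 0.4
gripper_force: 0.0
```

>>> {"op": "send_rows", "data": {"targets": [[[0,0,0,0,0,-0.01,1],[0,0,0,0,0,0,1]]]}}

```text
time_s: 20.4
ee_pos: [449.0, -135.7, 28.4]
ee_rot: [179.9, 0.0, 100.4]
force: [0.0, 0.9, 0.4]
gripper_width: 0.3
gripper_force: 0.0
```

>>> {"op": "send_rows", "data": {"targets": [[[0,0,0,0,0,-0.005,1],[0,0,0,0,0,0,1]]]}}

```text
time_s: 20.6
ee_pos: [448.6, -135.6, 27.1]
ee_rot: [180.0, 0.0, 100.4]
force: [-0.4, -0.8, -0.1]
gripper_width: 0.6
gripper_force: 0.0
```

>>> {"op": "send_rows", "data": {"targets": [[[0,0,0,0.0393,0.0073,0,1],[0,0,0,0.0393,0.0073,0,1],[0,0,0,0.0393,0.0073,0,1],[0,0,0,0.0393,0.0073,0,1],[0,0,0,0.0393,0.0073,0,1],[0,0,0,0.0393,0.0073,0,1],[0,0,0,0.0393,0.0073,0,1],[0,0,0,0.0393,0.0073,0,1],[0,0,0,0.0393,0.0073,0,1],[0,0,0,0.0147,0.0027,0,1],[0,0,0,0,0,0,1],[0,0,0,0,0,0,1]]]}}

```text
time_s: 21.8
ee_pos: [522.7, -121.8, 26.8]
ee_rot: [179.9, 0.0, 100.4]
force: [-0.7, 0.4, 0.7]
gripper_width: 0.5
gripper_force: 0.0
```

```bash
python3 q.py p6
```

```text
tcp [   6.4 -124.2] [ 522.7 -121.8   26.8] [1.7993e+02 1.0000e-02 1.0039e+02] [-0.7  0.4  0.7]
wrist board x [-118.   118.7] y [-201.3   31.5]
  round_coaster 0.93 13327 (array([  72.5, -117.8]), array([82.3, 97.9]), 42.64) lo [  20.9 -170.5] hi [114.5 -75.6]
side board x [-119.4  120.3] y [-216.5  218.8]
  square_coaster 0.86 697 (array([101.6, 141.4]), array([104.1, 101.3]), 0.23) lo [51.3 92.3] hi [151.3 191.6]
  round_coaster 0.69 408 (array([  69.4, -124.2]), array([98.8, 96.5]), 42.12) lo [  18.7 -172.1] hi [116.  -77.2]
scene board x [-116.4  123. ] y [-216.9  218.2]
  square_coaster 0.87 871 (array([103.5, 142.4]), array([100.8, 103.4]), 88.48) lo [53.8 93. ] hi [154.2 191.2]
  round_coaster 0.69 591 (array([  69.7, -123.9]), array([ 97.4, 100.1]), 72.97) lo [  22.6 -171.5] hi [119.  -77.1]
```

>>> {"op": "send_rows", "data": {"targets": [[[0,0,0,0.0393,0.0073,0,1],[0,0,0,0.0393,0.0073,0,1],[0,0,0,0.0393,0.0073,0,1],[0,0,0,0.0197,0.0036,0,1],[0,0,0,0.0098,0.0018,0,1],[0,0,0,0.0049,0.0009,0,1],[0,0,0,0,0,0,1],[0,0,0,0,0,0,1]]]}}

```text
time_s: 23.05
ee_pos: [552.6, -116.1, 26.8]
ee_rot: [180.0, -0.0, 100.4]
force: [-0.2, 0.1, -0.4]
gripper_width: 0.6
gripper_force: 0.3
```

```bash
python3 q.py p7
```

```text
tcp [  36.8 -124.1] [ 552.6 -116.1   26.8] [ 1.7998e+02 -1.0000e-02  1.0039e+02] [-0.2  0.1 -0.4]
wrist board x [-117.5  118.7] y [-194.3   35.2]
  round_coaster 0.72 13263 (array([ 102.5, -117.9]), array([81.4, 98.6]), 42.94) lo [  50.8 -170.3] hi [143.9 -75.6]
side board x [-119.8  120.1] y [-214.   218.9]
  square_coaster 0.89 721 (array([101. , 142.3]), array([102.4, 101.8]), 89.42) lo [51.6 92.3] hi [150.3 192.1]
  round_coaster 0.76 414 (array([  97.7, -123.2]), array([100.6,  95.2]), 48.4) lo [  46.8 -173.9] hi [144.7 -76.4]
scene board x [-115.7  123.3] y [-216.   218.3]
  square_coaster 0.9 865 (array([105.1, 141.8]), array([ 98.3, 107.8]), 89.8) lo [54.  93.7] hi [154.2 190.6]
  round_coaster 0.87 624 (array([  99.1, -124.7]), array([100.5,  98.3]), 34.67) lo [  50.6 -173.4] hi [147.5 -76.8]
```

>>> {"op": "send_rows", "data": {"targets": [[[0,0,0,0.0098,0.0018,0,1],[0,0,0,0.0069,0.0013,0,1],[0,0,0,0,0,0,1],[0,0,0,0,0,0,1],[0,0,0,-0.0393,-0.0073,0,1],[0,0,0,-0.0787,-0.0145,0.02,1],[0,0,0,-0.0787,-0.0145,0.1,1],[0,0,0,-0.0787,-0.0145,0.2,1],[0,0,0,-0.0787,-0.0145,0.2,1],[0,0,0,0,0,0.2,1],[0,0,0,0,0,0,1],[0,0,0,0,0,0,1]]]}}

```text
time_s: 24.7
ee_pos: [485.3, -128.8, 171.7]
ee_rot: [179.9, 0.1, 100.4]
force: [0.7, 0.4, 0.2]
gripper_width: 0.5
gripper_force: 0.0
```

```bash
python3 q.py p8
```

```text
tcp [ -31.7 -124.3] [ 485.3 -128.8  171.7] [1.7986e+02 7.0000e-02 1.0039e+02] [0.7 0.4 0.2]
wrist board x [-118.3  118.3] y [-211.8   78.7]
side board x [-119.5  120. ] y [-218.6  219.4]
  square_coaster 0.82 666 (array([102.1, 143.5]), array([100.8, 100.1]), 2.12) lo [53.1 94.3] hi [150.9 190.9]
  round_coaster 0.67 435 (array([ 100.4, -124.5]), array([99.4, 97.2]), 25.92) lo [  53.5 -170.6] hi [148.4 -74.6]
scene board x [-116.6  122.9] y [-217.8  217.9]
  square_coaster 0.95 900 (array([102.6, 141.9]), array([100.3, 104.2]), 89.44) lo [52.5 92.3] hi [154.  191.4]
  round_coaster 0.81 621 (array([ 102. , -123.2]), array([104.7,  93.4]), 21.6) lo [  55.  -169.9] hi [152.5 -76.2]
```

View pics/p8.png

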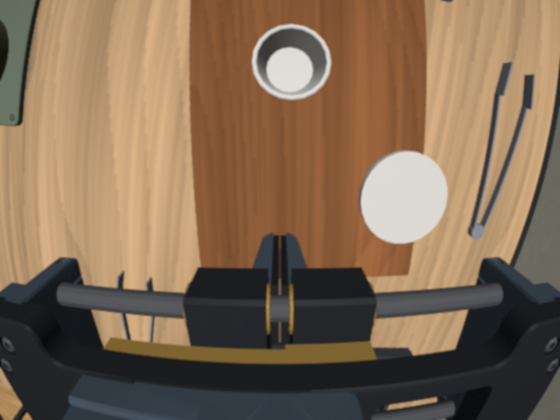

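The wrist view shows the round coaster flat at (404,197), overhanging the far edge, with the cup at (291,62) and the tongs at (500,150) undisturbed. Both coasters measure x≈100 mm, so I'm handing in.

```bash
python3 -c "
from workcell import env
print(env.job_done())"
```

```text
the job is handed in; nothing more can be done
None
```

I pushed both coasters to the far edge and handed the job in; by camera each overhangs by about 30 mm, with the square's sides parallel to the edge within about 2°. The cup and everything else were left alone; no verdict came back.

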